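# Load the ultrasonic cleaner and hold its lid as a splash guard

## Robot

A 6-joint arm with a two-finger parallel gripper is mounted at the origin on the work surface. World frame = base frame: x ahead of the robot, y to its left, z up, the work surface at z = 0. Lengths are in m, angles in rad, forces in N, time in s.
With the tool pointing down it reaches from about 0.375 to 0.9 m from the base axis. Payload 3.1 kg.
Tool frame: the origin (TCP) lies between the finger pads; the fingertips stand 11 mm ahead of it and the grasp point (between the pads) lies 8 mm behind it; z points along the fingers, y is the line along which they close (so a half turn about z gives the same grasp; the last joint's range is limited). The gripper opens to 87 mm and grips with 3 to 60 N. Pads are 19 mm wide; open, the fingers measure 117 mm over their backs; the gripper's body (75 mm by 190 mm) begins 51 mm behind the grasp point.
Start: joints at [-1.456, 0.527, 1.433, -0, 1.181, -0.178], TCP at [0.181, -0.598, 0.234] pointing down, gripper open.
Joint ranges: [-3.08, 3.08], [-0.75, 2.2], [0.22, 2.44], [-1.43, 4.57], [0, 2.65], [-2.85, 2.85]. Speed limits (rad/s): [2.79, 2.79, 3.14, 3.14, 3.14, 3.14].

## Interface

Orientations are given as a unit quaternion [x, y, z, w].
In Python, from rig import robot gives the robot as it stands.
- The arm moves only by the tool move_arm, never from a script. Its argument "moves" is text: rows parted by semicolons, each of 7 numbers parted by spaces: the shift along the tool's x, y, z in units of 100 mm (1.0 is 100 mm), then the turn, a rotation vector about the tool's x, y, z in units of 90 degrees (1.0 is 90 degrees), then the opening, from 0 (shut) to 1 (fully open). A call has 1 to 12 rows; each row is the pose to reach, as a shift and turn from the pose commanded when the call began, along the tool's axes at that moment; what a row does not reach only later rows make up. A row lasts 1/10 s, in which the tool goes at most 50 mm and 8.59 degrees, less where a joint would pass 70% of its speed; a pose out of reach is approached as far as the arm can. A call with a number of a shift or a turn outside -1 to 1 is refused whole. A call with a gripper value outside its range is refused whole. The fingers move at their own pace and stop on an object; "squeeze" is the grip in N (left out, the last holds). Time passes only in rows, so rows that repeat a pose let the fingers close. It gives the time, the measured TCP pose, the force, the opening and the grip force at its end, in the units of the state.
- robot.get_obs(): the state, without advancing time (a new reading comes with each control period).
- robot.camera(name): name is "side" or "top"; returns a dict with "image" (400x640x3 uint8, red, green, blue), "intrinsics" (3x3 intrinsics, pixels), "extrinsics" (4x4, takes a point from world to camera coordinates). Camera axes: x right, y up, looking along -z (the intrinsics and any distortion apply to the point x, -y, -z); pixel columns grow to the right and rows downward; lengths in m; the calibration is good to about 2 mm. A picture is of the moment at which its call begins. There is no depth.
- robot.hand_in(): hands the job in; it is judged then, once.
The state is a dict: "time": time; "q": joint angles; "joint_velocities": joint speeds; "joint_torque": joint torques, N m; "position": TCP position; "tool_rot": TCP orientation; "ft_force": force on the tool from outside, world axes, zero at the start; "moment": the same for the moment, N m; "grip_width": finger opening in m; "grip_force": force on a finger pad.
Only numpy, scipy, OpenCV 4.12 (cv2) and the standard library are available. Lean on these libraries where they do the work, as an engineer would, in place of code of your own. Each camera call takes 0.05 s, during which the arm holds its last target. There are 200 camera calls.

## Task

Put the bangle, the little beaker and the ball-ended punch from the work board into the tank of the ultrasonic cleaner, whose lid is leaning back open. Once all three lie in it, swing the lid forward until it stands open at 60 degrees from closed and hold it there as a splash guard for rinsing: finish while the gripper is still holding the lid, since it would fall shut by itself and must never drop shut on the way. Leave the block, the small file and the other tools where they are.

Things in the scene. Friction and masses are not known exactly. Their poses are not given: they have to be found in the camera images.
- tank: Ultrasonic cleaner, fixed: grey housing 140 x 260 mm (its x, y) with an open, empty steel tank on top. Origin: centre of its underside, at bench height. Rim 98 mm and tank floor 46 mm above the bench, walls 6 mm: the inside is 128 x 248 mm, 52 mm deep, centred on the origin. Its x axis points from the front panel to the hinge side, z up. Turned by up to 0.3 rad.
- tank_floor (a point): Centre of the tank's inner floor, 46 mm above the cleaner's underside.
- tank_lid (a joint): Lid angle in rad: 0 closed (level on the rim), growing as it opens upward; 60 degrees is 1.047. It starts leaning back against its stop at 1.72 (99 degrees), where it stays by its own weight. Almost frictionless: below 90 degrees it falls shut if let go.
- lid_hinge (a point): Middle of the lid's hinge line, which runs along the tank's y axis at tank x = +74 mm, z = 100 mm. Its axes turn with the lid: -x from the hinge to the free edge, y along the hinge, z out of the outer (upper when closed) face. Lid: steel sheet 140 x 256 x 6 mm, 0.25 to 0.5 kg, from 4 to 144 mm from the hinge line, its mid-plane 4 mm off it along z.
- lid_tab (a point): Point to grip in the lid's black plastic tab: mid-thickness, mid-width, 164 mm from the hinge line and 20 mm from the free end. The tab stands out from the middle of the lid's free edge, in the plane of the sheet, 138 to 184 mm from the hinge line, 80 mm wide along the hinge, 12 mm thick. Axes as point lid_hinge.
- board: Thin work board, 260 x 300 x 12 mm, wooden with a green top, fixed; origin: centre of its underside. The bangle, beaker, punch, steel block and small file lie on it, in any order; at bench height its top is 12 mm up.
- bangle: Plain steel bangle lying flat: ring of outer diameter 62 mm, inner diameter 48 mm, height 16 mm, 50 to 100 g. Origin: centre of its underside.
- beaker: Small brass beaker standing upright, open at the top: 44 mm across the rim, 45 mm high, walls 3 mm, narrowing a little to the foot, 55 to 115 g. Origin: centre of its underside.
- punch: Steel ball-ended punch lying flat, 80 mm long along its x axis: square shank 14 mm thick with its middle 9 mm above the support, ball of 18 mm at the +x end, square collar of 18 mm at the -x end, 85 to 170 g. Origin: under its middle.
- steel_block: Bystander: dark steel block 40 x 40 x 22 mm with four dimples, on the board. Origin: centre of its underside.
- file_handle: Bystander: small file with a wooden handle, 75 mm long along x, 22 mm thick, on the board. Origin: under its middle.
- hammer: Bystander: hammer 220 mm long lying at the far side of the bench. Origin under its middle.
- jar: Bystander: glass jar with a steel cap, 54 mm across, 65 mm high, far to the left. Origin: centre of its underside.
- ring_clamp: Bystander: wooden hand clamp 110 x 26 x 24 mm, far to the right. Origin: centre of its underside.
- brush: Bystander: brush 160 mm long lying far to the left. Origin under its middle.
Not all that is in view belongs to the job. What is shaped like the bangle but blue is not meant. Leave any red look-alike of the punch alone.

How it is judged:
On the way, in this order (a step that is already met when the one before it is completed fails the run):
1. bangle, beaker and punch lie released in the tank, the lid still leaning back (x of bangle in the frame of tank between -0.067 and 0.067 m and y of bangle in the frame of tank between -0.127 and 0.127 m and z of bangle in the frame of tank between 0.03 and 0.09 m and linear speed of each of bangle, beaker, punch below 0.05 m/s and contact force between each of bangle, beaker, punch and the fingers below 0.1 N and x of beaker in the frame of tank between -0.067 and 0.067 m and y of beaker in the frame of tank between -0.127 and 0.127 m and z of beaker in the frame of tank between 0.03 and 0.09 m and x of punch in the frame of tank between -0.067 and 0.067 m and y of punch in the frame of tank between -0.127 and 0.127 m and z of punch in the frame of tank between 0.03 and 0.09 m and value of joint tank_lid above 1.6 rad), for 0.2 s.
2. the gripper holds the lid at 60 degrees (value of joint tank_lid between 0.942 and 1.152 rad and velocity of joint tank_lid between -0.1 and 0.1 rad/s and contact force between tank_lid and the fingers above 0.3 N and contact force between tank_lid and bangle below 0.1 N and contact force between tank_lid and beaker below 0.1 N and contact force between tank_lid and punch below 0.1 N and contact force between tank_lid and steel_block below 0.1 N and contact force between tank_lid and file_handle below 0.1 N and contact force between tank_lid and hammer below 0.1 N and contact force between tank_lid and jar below 0.1 N and contact force between tank_lid and ring_clamp below 0.1 N and contact force between tank_lid and brush below 0.1 N), for 0.2 s.
At the end, for the whole second after the job is handed in: The bangle, the beaker and the punch lie still and released inside the tank (origins between its walls and below its rim), and the fingers hold the lid still at 60 degrees from closed, within 6 degrees, with nothing else propping it (all of step 2 and x of bangle in the frame of tank between -0.067 and 0.067 m and y of bangle in the frame of tank between -0.127 and 0.127 m and z of bangle in the frame of tank between 0.03 and 0.09 m and linear speed of each of bangle, beaker, punch below 0.05 m/s and contact force between each of bangle, beaker, punch and the fingers below 0.1 N and x of beaker in the frame of tank between -0.067 and 0.067 m and y of beaker in the frame of tank between -0.127 and 0.127 m and z of beaker in the frame of tank between 0.03 and 0.09 m and x of punch in the frame of tank between -0.067 and 0.067 m and y of punch in the frame of tank between -0.127 and 0.127 m and z of punch in the frame of tank between 0.03 and 0.09 m); the arm keeps its last pose, push and grip.
It fails at once if the lid drops (nearly) shut, below 30 degrees (value of joint tank_lid below 0.52 rad).
It fails at once if a bystander is moved more than 30 mm (distance of any of steel_block, file_handle, hammer, jar, ring_clamp, brush from where it was at the start of the episode above 0.03 m).
It also fails if it takes over 72 s, if anything falls off the work surface, if the arm or the gripper's body presses on something with over 40 N, if the wrist force passes 120 N, or if a joint passes its speed limit or range.

## Working session

There is one attempt and no reset: what is moved stays moved. The work goes in short steps, Python scripts to look and compute and a tool call to move; the robot and the scene stay as the last step left them, time stands still between calls to the robot, and variables do not carry over. Pictures are saved under pics/ and viewed, at most 10 in all, crops included, and the job is handed in when it is done.

Besides the shell and the picture viewer there is one more tool, called after "Call:" as a command line: name --argument value ..., lists and objects as JSON in quotes. move_arm: Moves the arm, as the interface text tells. Shifts and turns lie within -1 to 1; 1 stands for 100 mm of shift or 90 degrees of turn. Its arguments: {"type":"object","properties":{"moves":{"type":"string"},"squeeze":{"type":"number"}},"required":["moves"]}

```bash
mkdir -p pics; ls
python3 - <<'E'
from rig import robot
import cv2,numpy as np
for n in("top","side"):
    c=robot.camera(n); cv2.imwrite(f"pics/{n}0.png",c["image"][:,:,::-1]); print(n,np.round(c["intrinsics"],1).tolist(),np.round(c["extrinsics"],4).tolist(),[k for k in c])
o=robot.get_obs();print(o)
E
```

```text
pics
top [[409.8, 0.0, 327.1], [0.0, 409.8, 196.3], [0.0, 0.0, 1.0]] [[-0.0016, -1.0, -0.0021, 0.0075], [0.998, -0.0017, 0.0626, -0.5659], [-0.0626, -0.002, 0.998, -1.4722], [0.0, 0.0, 0.0, 1.0]] ['image', 'intrinsics', 'extrinsics']
side [[497.4, 0.0, 323.9], [0.0, 497.4, 201.7], [0.0, 0.0, 1.0]] [[-0.9593, -0.2817, 0.017, 0.5267], [0.1945, -0.6162, 0.7632, -0.1792], [-0.2045, 0.7355, 0.646, -1.3921], [0.0, 0.0, 0.0, 1.0]] ['image', 'intrinsics', 'extrinsics']
{'time': 0.1, 'q': array([-1.45549291e+00,  5.28356877e-01,  1.43375421e+00, -1.96919585e-05,
        1.18140980e+00, -1.78501474e-01]), 'joint_velocities': array([-0.00044   , -0.00249098, -0.0023513 , -0.00061392,  0.00026204,
        0.00030965]), 'joint_torque': array([-2.36430907e-06, -4.40986025e+01, -1.77151215e+01,  6.35734946e-02,
        5.34556888e-02, -4.80136089e-05]), 'position': array([ 0.18094597, -0.59757482,  0.23268585]), 'tool_rot': array([ 9.89228218e-01,  1.46378285e-01,  2.13592980e-05, -9.63922810e-04]), 'ft_force': array([ 0.62731934, -0.08233796,  0.53051819]), 'moment': array([ 0.03662508,  0.00596023, -0.00160967]), 'grip_force': 0.0, 'grip_width': 0.08707114561304365}
```

View pics/top0.png

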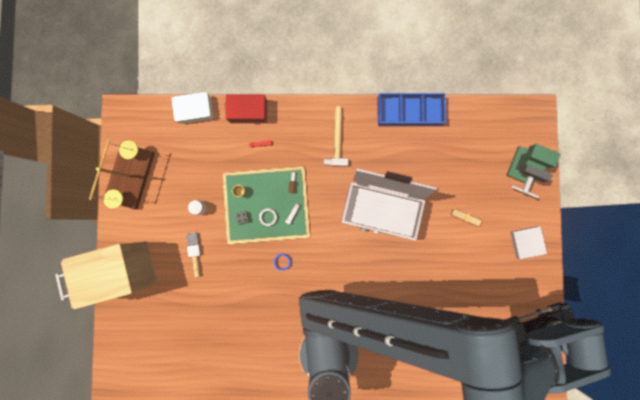

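View pics/side0.png

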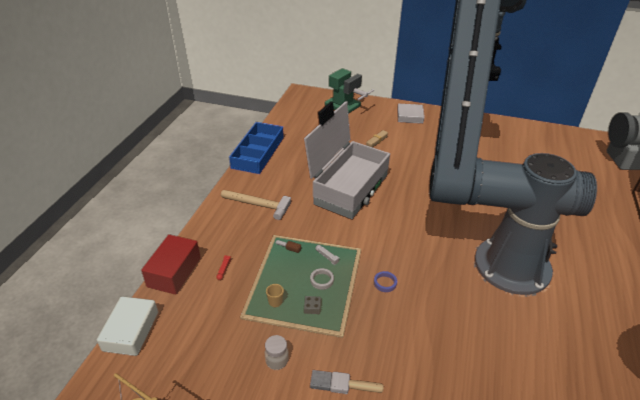

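The top view shows the board centred near (266,205): bangle (268,217), beaker (239,191), punch (293,213), block (243,217) and file (293,183). The tank is around (385,210), with the lid leaning back toward +x and its tab at (398,178). I'll zoom in to measure.

```bash
python3 - <<'E'
import cv2
a=cv2.imread("pics/top0.png")[162:248,220:440]; cv2.imwrite("pics/topz.png",cv2.resize(a,None,fx=3.6,fy=3.6,interpolation=cv2.INTER_CUBIC))
a=cv2.imread("pics/side0.png")[95:335,240:400]; cv2.imwrite("pics/sidez.png",cv2.resize(a,None,fx=2.5,fy=2.5,interpolation=cv2.INTER_CUBIC))
E
cat > h.py <<'E'
from rig import robot
import numpy as np
from scipy.spatial.transform import Rotation as R
CAM={"top":([409.8,327.1,196.3],[[-0.0016,-1.0,-0.0021,0.0075],[0.998,-0.0017,0.0626,-0.5659],[-0.0626,-0.002,0.998,-1.4722]]),
"side":([497.4,323.9,201.7],[[-0.9593,-0.2817,0.017,0.5267],[0.1945,-0.6162,0.7632,-0.1792],[-0.2045,0.7355,0.646,-1.3921]])}
def w(cam,u,v,z):
    (f,cx,cy),E=CAM[cam];E=np.array(E);Rm,t=E[:,:3],E[:,3]
    d=Rm.T@np.array([(u-cx)/f,-(v-cy)/f,-1]);o=-Rm.T@t
    return o+d*(z-o[2])/d[2]
def px(cam,p):
    (f,cx,cy),E=CAM[cam];E=np.array(E);c=E[:,:3]@p+E[:,3]
    return np.array([cx+f*c[0]/-c[2],cy+f*c[1]/c[2]])
def tool(target,yaw=None,rot=None):
    """shift (100mm) and rotvec (90deg) in tool axes from current pose; yaw: tool-x heading, pointing down"""
    o=robot.get_obs();q=R.from_quat(o["tool_rot"])
    if rot is None: rot=R.from_euler("z",yaw)*R.from_euler("x",np.pi)
    print("shift",np.round(q.inv().apply(np.array(target)-o["position"])*10,3),"turn",np.round((q.inv()*rot).as_rotvec()/(np.pi/2),3),"yaw now",np.arctan2(*q.as_matrix()[[1,0],0]))
E
```

```text
(no output)
```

View pics/topz.png

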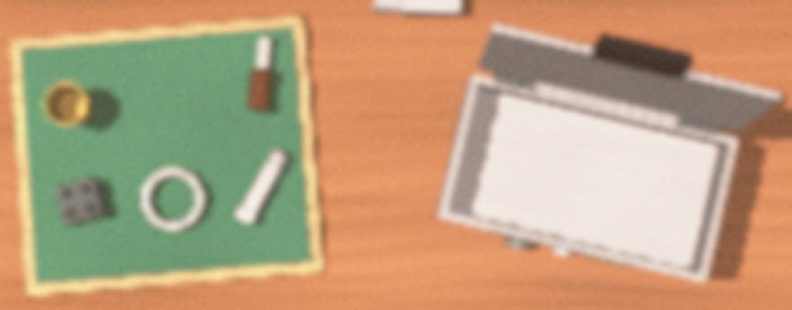

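View pics/sidez.png

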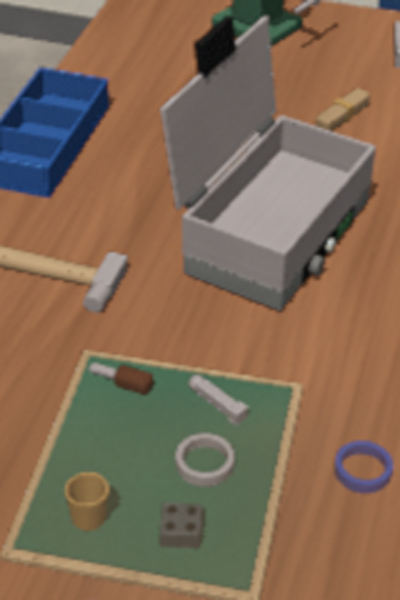

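The zooms show the bangle centre at zoom (173,198), the beaker rim (67,103), the punch from (281,155) to (244,217), and the tank rim corners (438,215), (474,77), (738,140), (708,280). The side zoom shows the same items, so I'll cross-check heights with it.

```bash
cat > m.py <<'E'
from h import *
T=lambda x,y,z:w("top",220+(x-1.3)/3.6,162+(y-1.3)/3.6,z)
S=lambda x,y,z:w("side",240+(x-.75)/2.5,95+(y-.75)/2.5,z)
r=lambda a:np.round(a,4)
c=[T(438,215,.098),T(474,77,.098),T(738,140,.098),T(708,280,.098)]
print("rim",r(c),"len",[np.linalg.norm(c[i]-c[i-1]).round(3) for i in range(4)])
m=np.mean(c,0);ax=(c[1]+c[2]-c[0]-c[3]);ay=(c[1]+c[0]-c[2]-c[3])
print("tank top",r(m),np.arctan2(ax[1],ax[0]),np.arctan2(-ay[0],ay[1]))
cs=[S(184,217,.098),S(283,119,.098),S(375,148,.098),S(288,256,.098)]
print("rim side",r(cs),r(np.mean(cs,0)))
# board: tops
b=[T(12,42,.012),T(301,18,.012),T(322,268,.012),T(31,293,.012)]
bs=[S(7,556,.012),S(86,352,.012),S(299,384,.012),S(254,597,.012)]
print("board",r(np.mean(b,0)),[np.linalg.norm(b[i]-b[i-1]).round(3) for i in range(4)]);print(r(np.mean(bs,0)),[np.linalg.norm(bs[i]-bs[i-1]).round(3) for i in range(4)])
print("bangle",r(T(173,198.5,.028)),r(S(206,458,.028)))
print("beaker rim",r(T(67,103,.057)),r(S(89,488,.057)))
print("punch",r(T(281,155,.021)),r(T(244,217,.021)));print(r(S(194,381,.021)),r(S(241,412,.021)))
print("block",r(T(82,200,.034)),"file",r(T(264,40,.02)),r(T(259,108,.02)))
E
python3 m.py
```

```text
rim [[ 0.4747 -0.0421  0.098 ]
 [ 0.6065 -0.0771  0.098 ]
 [ 0.5457 -0.3287  0.098 ]
 [ 0.4128 -0.298   0.098 ]] len [np.float64(0.263), np.float64(0.136), np.float64(0.259), np.float64(0.136)]
tank top [ 0.5099 -0.1865  0.098 ] -0.24286610181608262 -0.23735877130628422
rim side [[ 0.607  -0.0774  0.098 ]
 [ 0.5436 -0.323   0.098 ]
 [ 0.4123 -0.2933  0.098 ]
 [ 0.4688 -0.0433  0.098 ]] [ 0.5079 -0.1842  0.098 ]
board [0.5364 0.2298 0.012 ] [np.float64(0.255), np.float64(0.295), np.float64(0.255), np.float64(0.294)]
[0.5344 0.231  0.012 ] [np.float64(0.247), np.float64(0.295), np.float64(0.251), np.float64(0.293)]
bangle [0.4917 0.2206 0.028 ] [0.4887 0.2237 0.028 ]
beaker rim [0.5855 0.3214 0.057 ] [0.5822 0.3201 0.057 ]
punch [0.5354 0.1132 0.021 ] [0.4732 0.1501 0.021 ]
[0.5358 0.1125 0.021 ] [0.4724 0.1427 0.021 ]
block [0.4903 0.3103 0.034 ] file [0.6519 0.1308 0.02  ] [0.5829 0.1356 0.02  ]
```

Both views agree to about 3 mm, so the board is at bench height. The tank centre is (0.509, -0.1855) with yaw -0.24. I'll take the punch first, then the bangle, then the beaker.

```bash
cat > plan.py <<'E'
from h import *
TC=np.array([.509,-.1855]);TY=-.24
def tk(x,y,z): return [TC[0]+x*np.cos(TY)-y*np.sin(TY),TC[1]+x*np.sin(TY)+y*np.cos(TY),z]
def down(yaw): return R.from_euler("z",yaw)*R.from_euler("x",np.pi)
def plan(wps,cmd=None):
    """wps: (pos, yaw or R). prints chained calls in tool units, min rows"""
    o=robot.get_obs();p,q=o["position"],R.from_quat(o["tool_rot"])
    for P,y in wps:
        y=y if isinstance(y,R) else down(y)
        for _ in range(12):
            s=q.inv().apply(np.array(P)-p)*10;t=(q.inv()*y).as_rotvec()/(np.pi/2)
            if max(abs(s).max(),abs(t).max())<.004: break
            k=min(1,1/max(abs(s).max(),1e-9)) ; kt=min(1,.9/max(abs(t).max(),1e-9))
            s=np.round(s*k,2);t=np.round(t*kt,3)
            n=int(np.ceil(max(np.linalg.norm(s)*2,np.linalg.norm(t)*90/8.59)))
            print(" ".join(f"{v:g}" for v in np.r_[s,t]),"rows",n)
            p=p+q.apply(s/10);q=q*R.from_rotvec(t*np.pi/2)
        print("  -> at",np.round(p,3))
if __name__=="__main__": plan([([.504,.130,.20],-.5),([.504,.130,.06],-.5)])
E
python3 plan.py
```

```text
0.86 -1 0.06 -0.001 0 0.505 rows 6
-0.08 -1 0.04 -0 0 0 rows 3
-0.08 -1 0.04 -0 0 0 rows 3
-0.08 -1 0.04 -0 0 0 rows 3
-0.08 -1 0.04 -0 0 0 rows 3
-0.08 -1 0.04 -0 0 0 rows 3
-0.09 -1 0.04 -0 0 0 rows 3
-0.05 -0.62 0.03 -0 0 0 rows 2
  -> at [0.504 0.13  0.2  ]
0 0 1 -0 0 0 rows 2
0 0 0.4 -0 0 0 rows 1
  -> at [0.504 0.13  0.06 ]
```

Call:
move_arm --moves "0.86 -1 0.06 0 0 0.505 1; 0.86 -1 0.06 0 0 0.505 1; 0.86 -1 0.06 0 0 0.505 1; 0.86 -1 0.06 0 0 0.505 1; 0.86 -1 0.06 0 0 0.505 1; 0.86 -1 0.06 0 0 0.505 1; 0.86 -1 0.06 0 0 0.505 1"

```text
time: 0.8
position: [0.2344, -0.4772, 0.2273]
tool_rot: [0.969, -0.247, -0.0, -0.0]
ft_force: [1.1, 1.2, 0.2]
grip_width: 0.0868
grip_force: 0.0
```

Call:
move_arm --moves "-0.08 -1 0.04 0 0 0 1; -0.08 -1 0.04 0 0 0 1; -0.08 -1 0.04 0 0 0 1"

```text
time: 1.1
position: [0.2755, -0.3787, 0.2224]
tool_rot: [0.97, -0.245, -0.002, -0.004]
ft_force: [-0.4, 0.6, 0.1]
grip_width: 0.0869
grip_force: 0.0
```

Call:
move_arm --moves "-0.08 -1 0.04 0 0 0 1; -0.08 -1 0.04 0 0 0 1; -0.08 -1 0.04 0 0 0 1"

```text
time: 1.4
position: [0.316, -0.2882, 0.2188]
tool_rot: [0.97, -0.244, -0.002, -0.003]
ft_force: [-1.0, -0.2, -0.6]
grip_width: 0.0867
grip_force: 0.0
```

Call:
move_arm --moves "-0.08 -1 0.04 0 0 0 1; -0.08 -1 0.04 0 0 0 1; -0.08 -1 0.04 0 0 0 1"

```text
time: 1.7
position: [0.3571, -0.1978, 0.2151]
tool_rot: [0.97, -0.243, -0.001, -0.002]
ft_force: [-1.1, -0.2, 0.2]
grip_width: 0.087
grip_force: 0.0
```

Call:
move_arm --moves "-0.08 -1 0.04 0 0 0 1; -0.08 -1 0.04 0 0 0 1; -0.08 -1 0.04 0 0 0 1"

```text
time: 2.0
position: [0.3988, -0.1075, 0.2114]
tool_rot: [0.97, -0.243, -0.0, -0.001]
ft_force: [-0.6, -0.2, 0.1]
grip_width: 0.0871
grip_force: 0.0
```

Call:
move_arm --moves "-0.08 -1 0.04 0 0 0 1; -0.08 -1 0.04 0 0 0 1; -0.08 -1 0.04 0 0 0 1"

```text
time: 2.3
position: [0.4408, -0.0169, 0.2076]
tool_rot: [0.97, -0.244, 0.001, -0.0]
ft_force: [-0.4, -0.1, -0.8]
grip_width: 0.0872
grip_force: 0.0
```

Call:
move_arm --moves "-0.09 -1 0.04 0 0 0 1; -0.09 -1 0.04 0 0 0 1; -0.09 -1 0.04 0 0 0 1"

```text
time: 2.6
position: [0.4817, 0.0745, 0.2036]
tool_rot: [0.97, -0.245, 0.002, -0.001]
ft_force: [-0.4, 0.1, -0.2]
grip_width: 0.0866
grip_force: 0.0
```

Call:
move_arm --moves "-0.05 -0.62 0.03 0 0 0 1; -0.05 -0.62 0.03 0 0 0 1; -0.05 -0.62 0.03 0 0 0 1; -0.05 -0.62 0.03 0 0 0 1"

```text
time: 3.0
position: [0.5037, 0.1274, 0.2003]
tool_rot: [0.969, -0.247, -0.001, 0.001]
ft_force: [-0.3, -0.0, -0.4]
grip_width: 0.0869
grip_force: 0.0
```

Run:
```python
from plan import *
o=robot.get_obs();print(o["time"],o["q"].round(2))
plan([([.504,.130,.06],-.5),([.504,.130,.025],-.5)])
```

```text
3.0 [ 0.03  0.43  1.73 -0.    0.98  2.1 ]
-0.01 -0.02 1 0.001 0 -0 rows 3
0 -0.01 0.4 -0 0 -0 rows 1
0 0 0 -0 0 -0 rows 0
0 0 0 -0 0 -0 rows 0
0 0 0 -0 0 -0 rows 0
0 0 0 -0 0 -0 rows 0
0 0 0 -0 0 -0 rows 0
0 0 0 -0 0 -0 rows 0
0 0 0 -0 0 -0 rows 0
0 0 0 -0 0 -0 rows 0
0 0 0 -0 0 -0 rows 0
0 0 0 -0 0 -0 rows 0
  -> at [0.504 0.13  0.06 ]
0 0 0.35 -0 0 -0 rows 1
0 0 0 -0 0 -0 rows 0
0 0 0 -0 0 -0 rows 0
0 0 0 -0 0 -0 rows 0
0 0 0 -0 0 -0 rows 0
0 0 0 -0 0 -0 rows 0
0 0 0 -0 0 -0 rows 0
0 0 0 -0 0 -0 rows 0
0 0 0 -0 0 -0 rows 0
0 0 0 -0 0 -0 rows 0
0 0 0 -0 0 -0 rows 0
0 0 0 -0 0 -0 rows 0
  -> at [0.504 0.13  0.025]
```

Call:
move_arm --moves "-0.01 -0.02 0.5 0 0 0 0.5; -0.01 -0.02 1 0 0 0 0.5; -0.01 -0.02 1 0 0 0 0.5; -0.01 -0.02 1 0 0 0 0.5" --squeeze 25

```text
time: 3.4
position: [0.5033, 0.1302, 0.1003]
tool_rot: [0.969, -0.248, -0.001, 0.001]
ft_force: [0.1, -0.5, 0.6]
grip_width: 0.0627
grip_force: 0.0
```

Call:
move_arm --moves "0 -0.01 0.4 0 0 0 0.5; 0 -0.01 0.6 0 0 0 0.5; 0 -0.01 0.75 0 0 0 0.5; 0 -0.01 0.75 0 0 0 0.5; 0 -0.01 0.75 0 0 0 0; 0 -0.01 0.75 0 0 0 0; 0 -0.01 0.75 0 0 0 0; 0 -0.01 0.75 0 0 0 0; 0 -0.01 0.75 0 0 0 0"

```text
time: 4.3
position: [0.5048, 0.1325, 0.0262]
tool_rot: [0.969, -0.247, 0.0, -0.0]
ft_force: [-0.2, -0.2, 5.2]
grip_width: 0.0134
grip_force: 25.0
```

Call:
move_arm --moves "0 0 0 0 0 0 0; 0 0 -0.3 0 0 0 0; 0 0 -0.6 0 0 0 0; 0 0 -1 0 0 0 0; 0 0 -1 0 0 0 0"

```text
time: 4.8
position: [0.5078, 0.1329, 0.1296]
tool_rot: [0.969, -0.247, 0.005, -0.001]
ft_force: [0.8, -0.6, -0.9]
grip_width: 0.0135
grip_force: 25.0
```

```bash
sed -i 's/<.004: break/<.006: break/' plan.py
python3 - <<'E'
from plan import *
plan([([.48,.02,.17],-.24),(tk(-.005,.005,.17),-.24),(tk(-.005,.005,.063),-.24)])
E
```

```text
0.27 1 -0.36 -0.003 -0.006 -0.165 rows 3
-0 0.13 -0.05 0 0.001 -0 rows 1
  -> at [0.48 0.02 0.17]
0.38 1 0 0 -0 -0 rows 3
0.34 0.87 0 0 -0 -0 rows 2
  -> at [ 0.506 -0.179  0.17 ]
-0 0 1 0 -0 -0 rows 2
-0 0 0.07 0 -0 -0 rows 1
  -> at [ 0.506 -0.179  0.063]
```

Call:
move_arm --moves "0.14 0.5 -0.3 0 0 -0.08 0; 0.27 0.8 -0.36 0 -0.006 -0.165 0; 0.27 1 -0.36 0 -0.006 -0.165 0; 0.27 1 -0.36 0 -0.006 -0.165 0; 0.27 1 -0.36 0 -0.006 -0.165 0"

```text
time: 5.3
position: [0.4798, 0.0319, 0.1608]
tool_rot: [0.993, -0.121, -0.005, -0.001]
ft_force: [0.8, 0.6, -1.1]
grip_width: 0.0133
grip_force: 25.0
```

Call:
move_arm --moves "0.2 0.56 -0.02 0 0 0 0; 0.38 1 -0.05 0 0 0 0; 0.38 1 -0.05 0 0 0 0; 0.38 1 -0.05 0 0 0 0"

```text
time: 5.7
position: [0.4942, -0.0748, 0.1655]
tool_rot: [0.993, -0.121, -0.005, -0.001]
ft_force: [0.4, -0.2, -2.1]
grip_width: 0.0135
grip_force: 25.0
```

Call:
move_arm --moves "0.17 0.5 0 0 0 0 0; 0.34 1 0 0 0 0 0; 0.34 1 0 0 0 0 0; 0.34 1 0 0 0 0 0; 0.34 1 0 0 0 0 0"

```text
time: 6.2
position: [0.5019, -0.1769, 0.1649]
tool_rot: [0.993, -0.119, -0.006, -0.002]
ft_force: [0.6, -0.3, -1.8]
grip_width: 0.0134
grip_force: 25.0
```

Run:
```python
from plan import *
print(robot.get_obs()["position"],robot.get_obs()["q"].round(2))
plan([(tk(-.005,.005,.12),-.24),(tk(-.005,.005,.063),-.24)])
c=robot.camera("side");import cv2;cv2.imwrite("pics/p1.png",c["image"][80:280,260:460,::-1].repeat(3,0).repeat(3,1))
```

```text
[ 0.50187858 -0.17685654  0.1649177 ] [-0.55  0.5   1.72 -0.    0.93  1.26]
0.05 0.02 0.45 -0.002 0.008 0.001 rows 1
  -> at [ 0.506 -0.18   0.12 ]
-0 -0 0.57 0 -0 -0 rows 2
  -> at [ 0.506 -0.18   0.063]
```

View pics/p1.png

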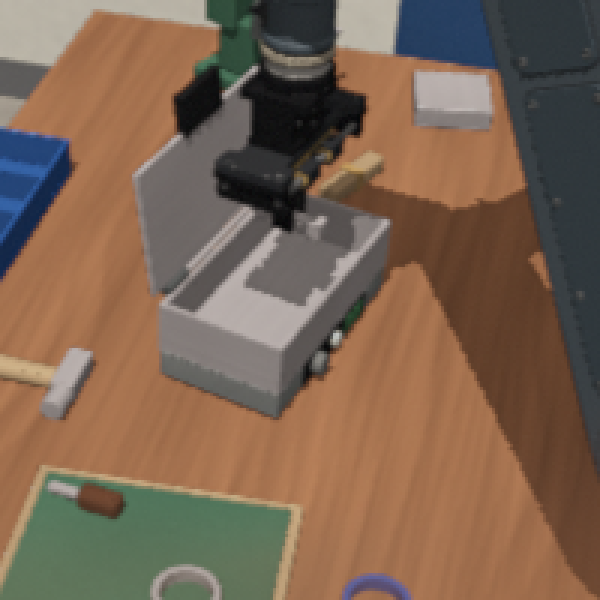

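The gripper hangs over the tank with the punch in its fingers (crop 318,225), and the lid is clear behind it. Next I'll lower, release and fly to the bangle.

Call:
move_arm --moves "0.03 0.02 0.4 0 0.008 0 0; 0.05 0.02 0.7 0 0.008 0 0; 0.05 0.02 0.9 0 0.008 0 0; 0.05 0.02 1 0 0.008 0 0; 0.05 0.02 1 0 0.008 0 0; 0.05 0.02 1 0 0.008 0 0; 0.05 0.02 1 0 0.008 0 0.4; 0.05 0.02 1 0 0.008 0 0.4; 0.05 0.02 1 0 0.008 0 0.4"

```text
time: 7.15
position: [0.5068, -0.1827, 0.0666]
tool_rot: [0.993, -0.12, 0.003, 0.0]
ft_force: [-0.7, -0.0, 0.4]
grip_width: 0.0299
grip_force: 0.0
```

Call:
move_arm --moves "0 0 0 0 0 0 0.4; 0 0 -0.4 0 0 0 0.4; 0 0 -0.9 0 0 0 0.4; 0 0 -1 0 0 0 0.4; 0 0 -1 0 0 0 0.4"

```text
time: 7.65
position: [0.5073, -0.1833, 0.168]
tool_rot: [0.993, -0.12, 0.004, 0.001]
ft_force: [-1.1, -0.5, -0.1]
grip_width: 0.0348
grip_force: 0.0
```

Run:
```python
from plan import *
plan([([.48,.0,.165],.5),([.490,.222,.13],.9),([.490,.222,.025],.9)])
```

```text
-0.41 -1 0.01 0.002 -0.005 -0.471 rows 5
0.27 -0.72 0.02 0 -0 -0 rows 2
  -> at [ 0.48  -0.     0.165]
0.6 -1 0.18 0 0 -0.255 rows 3
0.86 -0.62 0.16 0 0 0 rows 3
  -> at [0.49  0.222 0.13 ]
-0 -0 1 0 0 0 rows 2
-0 -0 0.05 0 0 0 rows 1
  -> at [0.49  0.222 0.025]
```

Call:
move_arm --moves "-0.41 -1 0 0 -0.005 -0.471 1; -0.41 -1 0 0 -0.005 -0.471 1; -0.41 -1 0 0 -0.005 -0.471 1; -0.41 -1 0 0 -0.005 -0.471 1; -0.41 -1 0 0 -0.005 -0.471 1; -0.41 -1 0 0 -0.005 -0.471 1"

```text
time: 8.25
position: [0.4887, -0.0748, 0.164]
tool_rot: [0.969, 0.247, -0.004, -0.001]
ft_force: [0.8, -1.2, 0.3]
grip_width: 0.0749
grip_force: 0.0
```

Call:
move_arm --moves "0.27 -0.72 0.02 0 0 0 1; 0.27 -0.72 0.02 0 0 0 1; 0.27 -0.72 0.02 0 0 0 1"

```text
time: 8.55
position: [0.4765, 0.0033, 0.1623]
tool_rot: [0.969, 0.247, -0.004, -0.002]
ft_force: [0.7, 0.0, -1.2]
grip_width: 0.0863
grip_force: 0.0
```

Call:
move_arm --moves "0.6 -1 0.18 0 0 -0.255 1; 0.6 -1 0.18 0 0 -0.255 1; 0.6 -1 0.18 0 0 -0.255 1; 0.6 -1 0.18 0 0 -0.255 1"

```text
time: 8.95
position: [0.4833, 0.1185, 0.1443]
tool_rot: [0.9, 0.436, -0.003, -0.001]
ft_force: [0.0, -0.3, 0.4]
grip_width: 0.087
grip_force: 0.0
```

Call:
move_arm --moves "0.86 -0.62 0.16 0 0 0 1; 0.86 -0.62 0.16 0 0 0 1; 0.86 -0.62 0.16 0 0 0 1; 0.86 -0.62 0.16 0 0 0 1; 0.86 -0.62 0.16 0 0 0 1"

```text
time: 9.45
position: [0.4887, 0.2213, 0.1292]
tool_rot: [0.901, 0.434, -0.003, -0.0]
ft_force: [0.2, -0.2, -0.4]
grip_width: 0.0875
grip_force: 0.0
```

Run:
```python
from plan import *
plan([([.490,.222,.08],.9),([.490,.222,.025],.9)])
c=robot.camera("side");import cv2;cv2.imwrite("pics/p2.png",c["image"][120:320,240:400,::-1].repeat(3,0).repeat(3,1))
```

```text
0.02 0.01 0.49 -0.002 0.003 -0.001 rows 1
  -> at [0.491 0.222 0.08 ]
-0 -0 0.55 0 -0 -0 rows 2
  -> at [0.491 0.222 0.025]
```

View pics/p2.png

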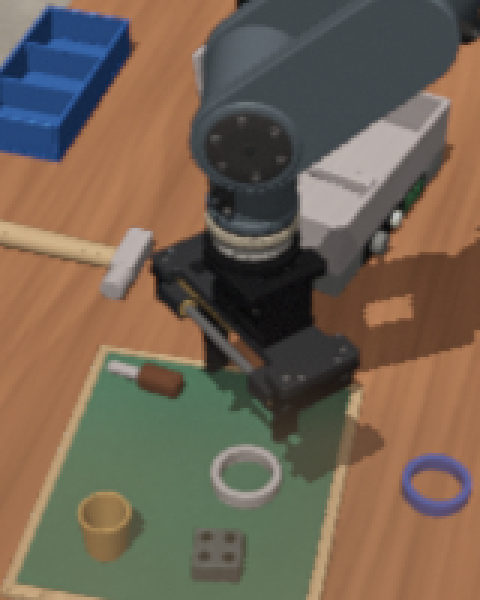

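The punch lies in the tank (crop 340,180). The bangle (245,475) and block are undisturbed below the open fingers, so I'll grasp the bangle.

Call:
move_arm --moves "0.01 0.01 0.4 0 0 0 1; 0.02 0.01 0.75 0 0 0 1; 0.02 0.01 0.95 0 0 0 1; 0.02 0.01 1 0 0 0 1; 0.02 0.01 1.0 0 0 0 1"

```text
time: 10.0
position: [0.4902, 0.2225, 0.0291]
tool_rot: [0.901, 0.434, -0.003, -0.001]
ft_force: [0.5, 0.7, 0.3]
grip_width: 0.0871
grip_force: 0.0
```

Call:
move_arm --moves "0 0 0.03 0 0 0 1; 0 0 0.03 0 0 0 0; 0 0 0.03 0 0 0 0; 0 0 0.03 0 0 0 0; 0 0 0.03 0 0 0 0; 0 0 0.03 0 0 0 0; 0 0 0 0 0 0 0; 0 0 -0.4 0 0 0 0; 0 0 -0.9 0 0 0 0; 0 0 -0.9 0 0 0 0"

```text
time: 11.0
position: [0.4945, 0.2251, 0.1248]
tool_rot: [0.9, 0.435, 0.004, 0.001]
ft_force: [1.1, -0.1, -0.7]
grip_width: 0.0605
grip_force: 24.8
```

Run:
```python
from plan import *
plan([([.48,.04,.165],.3),(tk(-.005,-.062,.165),-.24)])
```

```text
-1 0.67 -0.26 0.002 -0.005 0.382 rows 5
-0.24 0.61 -0.15 -0 0 0 rows 2
  -> at [0.48  0.04  0.165]
-0.27 1 0 -0 0 0.344 rows 4
0.28 1 0 -0 0 0 rows 3
0.21 0.74 0 -0 0 0 rows 2
  -> at [ 0.49  -0.244  0.165]
```

Call:
move_arm --moves "-0.3 0.2 -0.26 0 -0.005 0.095 0; -0.6 0.4 -0.36 0 -0.005 0.19 0; -1 0.67 -0.4 0 -0.005 0.285 0; -1 0.67 -0.4 0 -0.005 0.382 0; -1 0.67 -0.4 0 -0.005 0.382 0; -1 0.67 -0.4 0 -0.005 0.382 0"

```text
time: 11.6
position: [0.4806, 0.1042, 0.1591]
tool_rot: [0.989, 0.151, -0.006, 0.001]
ft_force: [-0.4, 0.5, 0.0]
grip_width: 0.0605
grip_force: 24.8
```

Call:
move_arm --moves "-0.12 0.3 -0.01 0 0 0 0; -0.24 0.61 -0.01 0 0 0 0; -0.24 0.61 -0.01 0 0 0 0; -0.24 0.61 -0.01 0 0 0 0"

```text
time: 12.0
position: [0.476, 0.0393, 0.1605]
tool_rot: [0.989, 0.15, -0.006, 0.001]
ft_force: [0.5, 0.8, -0.3]
grip_width: 0.0605
grip_force: 24.8
```

Call:
move_arm --moves "-0.09 0.33 0 0 0 0.09 0; -0.18 0.66 0 0 0 0.18 0; -0.27 1 0 0 0 0.27 0; -0.27 1 0 0 0 0.344 0; -0.27 1 0 0 0 0.344 0"

```text
time: 12.5
position: [0.4802, -0.0642, 0.1611]
tool_rot: [0.993, -0.119, -0.005, 0.003]
ft_force: [0.4, 0.1, -0.4]
grip_width: 0.0605
grip_force: 24.8
```

Call:
move_arm --moves "0.14 0.5 0 0 0 0 0; 0.28 1 0 0 0 0 0; 0.28 1 0 0 0 0 0; 0.28 1 0 0 0 0 0"

```text
time: 12.9
position: [0.4836, -0.1683, 0.1616]
tool_rot: [0.993, -0.119, -0.005, 0.003]
ft_force: [-0.1, -0.4, -1.2]
grip_width: 0.0608
grip_force: 24.8
```

Call:
move_arm --moves "0.1 0.4 0 0 0 0 0; 0.21 0.74 0 0 0 0 0; 0.21 0.74 0 0 0 0 0; 0.21 0.74 0 0 0 0 0; 0.21 0.74 0 0 0 0 0"

```text
time: 13.4
position: [0.4856, -0.2427, 0.1618]
tool_rot: [0.993, -0.118, -0.006, 0.002]
ft_force: [0.4, 0.4, -0.1]
grip_width: 0.0601
grip_force: 24.8
```

Run:
```python
from plan import *
print(robot.get_obs()["position"])
plan([(tk(-.005,-.062,.14),-.24),(tk(-.005,-.062,.063),-.24)])
```

```text
[ 0.48561943 -0.24266444  0.16178956]
0.04 0.01 0.22 0.004 0.007 0.002 rows 1
  -> at [ 0.489 -0.245  0.14 ]
0 -0 0.77 -0 0 -0 rows 2
  -> at [ 0.489 -0.245  0.063]
```

Call:
move_arm --moves "0.04 0.01 0.3 0.004 0.007 0 0; 0.04 0.01 0.6 0.004 0.007 0 0; 0.04 0.01 0.85 0.004 0.007 0 0; 0.04 0.01 0.98 0.004 0.007 0 0; 0.04 0.01 0.98 0.004 0.007 0 0; 0.04 0.01 0.98 0.004 0.007 0 0; 0.04 0.01 0.98 0.004 0.007 0 0.84; 0.04 0.01 0.98 0.004 0.007 0 0.84; 0.04 0.01 0.98 0.004 0.007 0 0.84; 0.04 0.01 0.98 0.004 0.007 0 0.84"

```text
time: 14.4
position: [0.489, -0.2482, 0.0648]
tool_rot: [0.993, -0.12, 0.001, 0.001]
ft_force: [0.8, 0.6, 0.1]
grip_width: 0.0727
grip_force: 0.0
```

Call:
move_arm --moves "0 0 -0.3 0 0 0 0.84; 0 0 -0.7 0 0 0 0.84; 0 0 -1 0 0 0 0.84; 0 0 -1 0 0 0 0.84; 0 0 -1 0 0 0 0.84"

```text
time: 14.9
position: [0.4887, -0.248, 0.1649]
tool_rot: [0.993, -0.12, 0.002, 0.001]
ft_force: [-0.4, 1.2, 0.0]
grip_width: 0.0727
grip_force: 0.0
```

Run:
```python
from plan import *
plan([([.47,.0,.17],-.24),([.583,.321,.13],-.24)])
```

```text
-0.33 -1 -0.02 0.001 -0.002 -0 rows 3
-0.32 -1 -0.03 0 -0 -0 rows 3
-0.12 -0.36 -0 0 -0 -0 rows 1
  -> at [ 0.47 -0.    0.17]
0.1 -1 0.12 0 -0 -0 rows 3
0.1 -1 0.11 0 -0 -0 rows 3
0.09 -1 0.12 0 -0 -0 rows 3
0.04 -0.39 0.04 0 -0 -0 rows 1
  -> at [0.583 0.321 0.13 ]
```

Call:
move_arm --moves "-0.33 -1 -0.02 0 0 0 0.84; -0.33 -1 -0.02 0 0 0 0.84; -0.33 -1 -0.02 0 0 0 0.84"

```text
time: 15.2
position: [0.4762, -0.1368, 0.164]
tool_rot: [0.993, -0.118, -0.004, -0.002]
ft_force: [-0.2, 0.8, 0.5]
grip_width: 0.073
grip_force: 0.0
```

Call:
move_arm --moves "-0.32 -1 -0.03 0 0 0 0.84; -0.32 -1 -0.03 0 0 0 0.84; -0.32 -1 -0.03 0 0 0 0.84"

```text
time: 15.5
position: [0.47, -0.0335, 0.1674]
tool_rot: [0.993, -0.117, -0.002, -0.001]
ft_force: [-0.2, 0.4, -0.3]
grip_width: 0.0732
grip_force: 0.0
```

Call:
move_arm --moves "-0.02 -1 0.1 0 0 0 0.84; -0.02 -1 0.1 0 0 0 0.84; -0.02 -1 0.1 0 0 0 0.84"

```text
time: 15.8
position: [0.4951, 0.0635, 0.1573]
tool_rot: [0.993, -0.117, 0.0, 0.0]
ft_force: [0.1, -0.5, -0.3]
grip_width: 0.0728
grip_force: 0.0
```

Call:
move_arm --moves "0.1 -1 0.1 0 0 0 0.84; 0.1 -1 0.1 0 0 0 0.84; 0.1 -1 0.1 0 0 0 0.84"

```text
time: 16.1
position: [0.5305, 0.1574, 0.1474]
tool_rot: [0.993, -0.118, 0.002, -0.0]
ft_force: [-1.1, -2.0, -0.1]
grip_width: 0.0733
grip_force: 0.0
```

Call:
move_arm --moves "0.1 -1 0.1 0 0 0 0.84; 0.1 -1 0.1 0 0 0 0.84; 0.1 -1 0.1 0 0 0 0.84; 0.1 -1 0.1 0 0 0 0.84"

```text
time: 16.5
position: [0.5617, 0.248, 0.1372]
tool_rot: [0.993, -0.119, -0.0, 0.002]
ft_force: [0.1, -0.1, -0.4]
grip_width: 0.0731
grip_force: 0.0
```

Run:
```python
from plan import *
plan([([.5825,.320,.13],-.24),([.5825,.320,.040],-.24)])
c=robot.camera("top");import cv2;cv2.imwrite("pics/p3.png",c["image"][162:248,220:440,::-1].repeat(3,0).repeat(3,1))
c=robot.camera("side");cv2.imwrite("pics/p3s.png",c["image"][100:330,240:400,::-1].repeat(2,0).repeat(2,1))
```

```text
0.03 -0.75 0.07 0.002 -0 0.001 rows 2
  -> at [0.582 0.32  0.13 ]
0 0 0.9 -0 -0 -0 rows 2
  -> at [0.582 0.32  0.04 ]
```

View pics/p3.png

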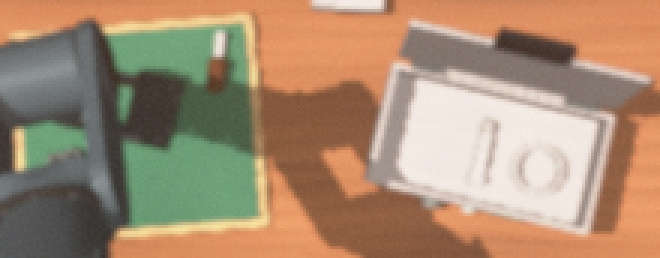

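The bangle (crop 540,168) and punch (488,150) lie in the tank, and the left side is free for the beaker. I'll grasp it now.

Call:
move_arm --moves "0.03 -0.4 0.07 0 0 0 0.84; 0.03 -0.75 0.07 0 0 0 0.84; 0.03 -0.75 0.07 0 0 0 0.84; 0.03 -0.75 0.07 0 0 0 0.84"

```text
time: 17.0
position: [0.5824, 0.3195, 0.1313]
tool_rot: [0.993, -0.12, 0.0, 0.001]
ft_force: [-0.4, -0.3, -0.3]
grip_width: 0.073
grip_force: 0.0
```

Call:
move_arm --moves "0 0 0.3 0 0 0 0.84; 0 0 0.6 0 0 0 0.84; 0 0 0.8 0 0 0 0.84; 0 0 0.9 0 0 0 0.84; 0 0 0.9 0 0 0 0.84; 0 0 0.9 0 0 0 0.84"

```text
time: 17.6
position: [0.5835, 0.3202, 0.0423]
tool_rot: [0.993, -0.12, 0.001, 0.001]
ft_force: [0.3, -0.1, 0.6]
grip_width: 0.0734
grip_force: 0.0
```

Call:
move_arm --moves "0 0 0 0 0 0 0; 0 0 0 0 0 0 0; 0 0 0 0 0 0 0; 0 0 0 0 0 0 0; 0 0 0 0 0 0 0; 0 0 -0.3 0 0 0 0; 0 0 -0.7 0 0 0 0; 0 0 -1 0 0 0 0; 0 0 -1 0 0 0 0" --squeeze 20

```text
time: 18.5
position: [0.5859, 0.3224, 0.1466]
tool_rot: [0.993, -0.12, 0.006, -0.002]
ft_force: [1.1, 0.4, -1.1]
grip_width: 0.0419
grip_force: 19.9
```

Run:
```python
from plan import *
plan([([.53,.12,.17],-.24),(tk(-.005,.068,.17),-.24)])
```

```text
-0.03 1 -0.12 -0.003 -0.007 0 rows 3
-0.03 1 -0.11 0 0 0 rows 3
-0 0.1 -0.01 0 0 0 rows 1
  -> at [0.53 0.12 0.17]
0.2 1 0 0 0 0 rows 3
0.2 1 0 0 0 0 rows 3
0.07 0.34 0 0 0 0 rows 1
  -> at [ 0.52  -0.119  0.17 ]
```

Call:
move_arm --moves "-0.02 0.5 -0.15 0 -0.007 0 0; -0.03 1 -0.26 0 -0.007 0 0; -0.03 1 -0.26 0 -0.007 0 0; -0.03 1 -0.26 0 -0.007 0 0"

```text
time: 18.9
position: [0.5555, 0.2236, 0.1671]
tool_rot: [0.993, -0.121, -0.005, 0.0]
ft_force: [0.4, 0.7, -0.7]
grip_width: 0.0416
grip_force: 19.9
```

Call:
move_arm --moves "-0.03 0.5 0 0 0 0 0; -0.03 1 0 0 0 0 0; -0.03 1 0 0 0 0 0; -0.03 1 0 0 0 0 0"

```text
time: 19.3
position: [0.5297, 0.1285, 0.1671]
tool_rot: [0.993, -0.121, -0.005, -0.0]
ft_force: [0.2, 1.3, -0.8]
grip_width: 0.0423
grip_force: 19.9
```

Call:
move_arm --moves "0.1 0.5 0 0 0 0 0; 0.2 1 0 0 0 0 0; 0.2 1 0 0 0 0 0; 0.2 1 0 0 0 0 0"

```text
time: 19.7
position: [0.526, 0.027, 0.1673]
tool_rot: [0.993, -0.12, -0.004, -0.0]
ft_force: [-0.0, 0.2, -0.7]
grip_width: 0.0421
grip_force: 19.9
```

Call:
move_arm --moves "0.1 0.5 0 0 0 0 0; 0.2 1 0 0 0 0 0; 0.2 1 0 0 0 0 0; 0.2 1 0 0 0 0 0; 0.2 1 0 0 0 0 0"

```text
time: 20.2
position: [0.5206, -0.0731, 0.1673]
tool_rot: [0.993, -0.119, -0.005, -0.001]
ft_force: [0.4, 0.8, -1.5]
grip_width: 0.0418
grip_force: 19.9
```

Run:
```python
from plan import *
print(robot.get_obs()["position"])
plan([(tk(-.005,.070,.15),-.24),(tk(-.005,.070,.078),-.24)])
```

```text
[ 0.52064693 -0.07313835  0.16729647]
0.1 0.42 0.17 0 0.006 0.001 rows 1
  -> at [ 0.52  -0.116  0.15 ]
0.01 -0 0.72 0 0 0 rows 2
  -> at [ 0.521 -0.117  0.078]
```

Call:
move_arm --moves "0.1 0.42 0 0 0.006 0 0; 0.1 0.42 0.1 0 0.006 0 0; 0.1 0.42 0.17 0 0.006 0 0; 0.1 0.42 0.17 0 0.006 0 0"

```text
time: 20.6
position: [0.5189, -0.1162, 0.1492]
tool_rot: [0.993, -0.119, -0.002, -0.0]
ft_force: [-0.4, -0.6, -0.7]
grip_width: 0.042
grip_force: 19.9
```

Call:
move_arm --moves "0 0 0.3 0 0 0 0; 0 0 0.55 0 0 0 0; 0 0 0.7 0 0 0 0; 0 0 0.7 0 0 0 0; 0 0 0.7 0 0 0 0; 0 0 0.7 0 0 0 0.7; 0 0 0.7 0 0 0 0.7; 0 0 0.7 0 0 0 0.7; 0 0 0.7 0 0 0 0.7"

```text
time: 21.5
position: [0.5205, -0.1189, 0.0812]
tool_rot: [0.993, -0.12, 0.001, 0.001]
ft_force: [-0.1, -0.1, -1.1]
grip_width: 0.0595
grip_force: 0.0
```

Call:
move_arm --moves "0 0 -0.2 0 0 0 0.7; 0 0 -0.5 0 0 0 0.7; 0 0 -0.8 0 0 0 0.7; 0 0 -1 0 0 0 0.7; 0 0 -1 0 0 0 0.7; 0 0 -1 0 0 0 0.7"

```text
time: 22.1
position: [0.5199, -0.1186, 0.1806]
tool_rot: [0.993, -0.12, 0.0, 0.001]
ft_force: [0.4, 0.3, -0.3]
grip_width: 0.0609
grip_force: 0.0
```

```bash
cat > lid.py <<'E'
from plan import *
# lid pose: tool z toward hinge, tool y = +/- lid normal
HX,HZ=.074,.100
tx=np.array([np.cos(TY),np.sin(TY),0]);ty=np.array([-np.sin(TY),np.cos(TY),0]);up=np.array([0,0,1.])
H=np.array([*TC,0])+HX*tx+HZ*up
def lid(th,rad,off=0.,sgn=1):
    d=-np.cos(th)*tx+np.sin(th)*up; n=np.sin(th)*tx+np.cos(th)*up
    z=-d; y=sgn*n; x=np.cross(y,z)
    return H+(rad-.008)*d+(.004+off)*n, R.from_matrix(np.c_[x,y,z])   # TCP is 8 mm ahead of grasp point
E
python3 - <<'E'
from lid import *
import cv2
o=robot.get_obs();print(o["q"].round(2),o["position"])
for th in(1.72,1.047): print(th,lid(th,.166)[0].round(3))
P,q=lid(1.72,.166);P2,_=lid(1.72,.30)
print("tab px", [px(c,lid(1.72,.184+.008)[0]).round(0) for c in("top","side")])
c=robot.camera("side");cv2.imwrite("pics/p4.png",c["image"][80:280,260:460,::-1].repeat(3,0).repeat(3,1))
print("up first");plan([(list(o["position"][:2]-[.03,0])+[.33],-.24+np.pi/2),(P2,q),(P,q)])
E
```

```text
[-0.43  0.48  1.72 -0.    0.95  1.38] [ 0.51994098 -0.1185544   0.18064173]
1.72 [ 0.608 -0.21   0.256]
1.047 [ 0.507 -0.185  0.239]
tab px [array([399., 176.]), array([325., 107.])]
up first
-0.19 0.05 -1 -0 0.001 -0.9 rows 10
-0.04 -0.09 -0.5 -0 -0 -0.1 rows 2
  -> at [ 0.49  -0.119  0.33 ]
-0.39 1 -0.37 0.095 -0 -0 rows 3
-0.21 0.52 -0.29 -0 -0 -0 rows 2
  -> at [ 0.627 -0.214  0.388]
-0 -0 1 -0 -0 -0 rows 2
-0 -0 0.34 -0 -0 -0 rows 1
  -> at [ 0.608 -0.209  0.255]
```

View pics/p4.png

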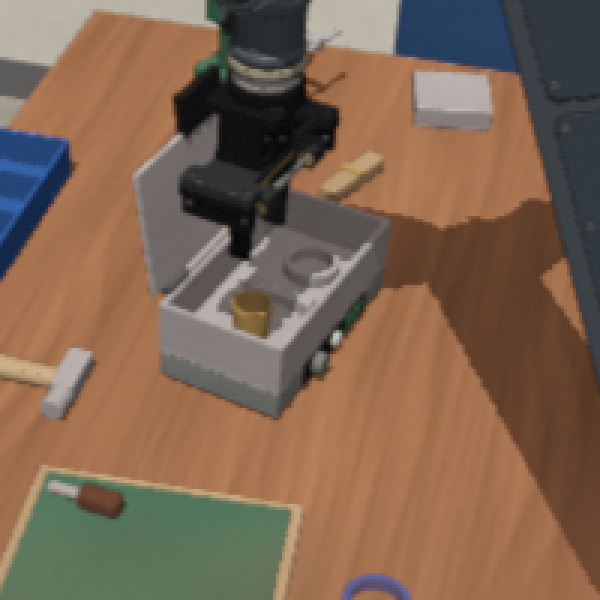

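All three are in the tank: beaker upright at crop (250,312), bangle (310,265), punch between them; lid still back. I'll rise straight up first, then turn the gripper and go over the tab.

Call:
move_arm --moves "-0.1 0 -0.5 0 0 0 0.5; -0.3 0 -1 0 0 0 0.5; -0.3 0 -1 0 0 0 0.5; -0.3 0 -1 0 0 0 0.5"

```text
time: 22.55
position: [0.4908, -0.1113, 0.2806]
tool_rot: [0.993, -0.12, 0.001, 0.001]
ft_force: [-0.7, 0.6, -0.5]
grip_width: 0.0446
grip_force: 0.0
```

Call:
move_arm --moves "0 0 -0.5 0 0 0 0.5; 0 0 -0.5 0 0 -0.1 0.5; 0 0 -0.5 0 0 -0.5 0.5; 0 0 -0.5 0 0 -1 0.5; 0 0 -0.5 0 0 -1 0.5; 0 0 -0.5 0 0 -1 0.5; 0 0 -0.5 0 0 -1 0.5; 0 0 -0.5 0 0 -1 0.5; 0 0 -0.5 0 0 -1 0.5; 0 0 -0.5 0 0 -1 0.5; 0 0 -0.5 0 0 -1 0.5; 0 0 -0.5 0 0 -1 0.5"

```text
time: 23.75
position: [0.4902, -0.1109, 0.3274]
tool_rot: [0.785, 0.619, -0.002, -0.002]
ft_force: [-0.4, 0.1, 0.1]
grip_width: 0.0434
grip_force: 0.0
```

Run:
```python
from lid import *
o=robot.get_obs();print(o["q"].round(2),o["position"])
P,q=lid(1.72,.166);P2,_=lid(1.72,.25)
plan([([.49,-.119,.36],q),(P2,q),(P,q)])
```

```text
[-0.44  0.26  1.6  -0.    1.29 -0.21] [ 0.4901868  -0.11093241  0.32737711]
-0.08 0.02 -0.33 0.092 0 0.002 rows 1
  -> at [ 0.49  -0.119  0.36 ]
-0.4 1 -0 -0 0 0 rows 3
-0.2 0.49 -0.01 -0 0 0 rows 2
  -> at [ 0.619 -0.212  0.339]
-0 0 0.84 -0 0 0 rows 2
  -> at [ 0.607 -0.21   0.256]
```

Call:
move_arm --moves "-0.08 0.02 -0.33 0.092 0 0 0.5; -0.08 0.02 -0.33 0.092 0 0 0.5; -0.08 0.02 -0.33 0.092 0 0 0.5"

```text
time: 24.05
position: [0.4924, -0.1201, 0.3619]
tool_rot: [0.785, 0.616, -0.044, -0.056]
ft_force: [0.4, -0.4, -0.3]
grip_width: 0.0432
grip_force: 0.0
```

Call:
move_arm --moves "-0.2 0.5 0 0 0 0 0.5; -0.4 1 0 0 0 0 0.5; -0.4 1 0 0 0 0 0.5; -0.4 1 0 0 0 0 0.5"

```text
time: 24.45
position: [0.5777, -0.1823, 0.3464]
tool_rot: [0.785, 0.615, -0.045, -0.058]
ft_force: [-0.2, 0.4, 0.3]
grip_width: 0.0431
grip_force: 0.0
```

Call:
move_arm --moves "-0.1 0.25 0 0 0 0 0.5; -0.2 0.49 0 0 0 0 0.5; -0.2 0.49 0 0 0 0 0.5; -0.2 0.49 0 0 0 0 0.5; -0.2 0.49 0 0 0 0 0.5"

```text
time: 24.95
position: [0.6187, -0.2116, 0.3426]
tool_rot: [0.785, 0.616, -0.045, -0.057]
ft_force: [0.6, 0.3, -0.2]
grip_width: 0.0436
grip_force: 0.0
```

Run:
```python
from lid import *
import cv2
o=robot.get_obs();print(o["q"].round(2),o["position"])
P,q=lid(1.72,.166);P2,_=lid(1.72,.25)
plan([(P2,q),(P,q)])
c=robot.camera("side");cv2.imwrite("pics/p5.png",cv2.resize(c["image"][60:200,280:400,::-1],None,fx=4,fy=4,interpolation=cv2.INTER_CUBIC))
```

```text
[-0.48  0.55  1.1  -0.04  1.64 -0.24] [ 0.61873163 -0.21158464  0.34255644]
-0.01 0.02 0.04 0.003 0 0 rows 1
  -> at [ 0.62  -0.213  0.338]
0 -0 0.84 -0 0 0 rows 2
  -> at [ 0.608 -0.21   0.255]
```

View pics/p5.png

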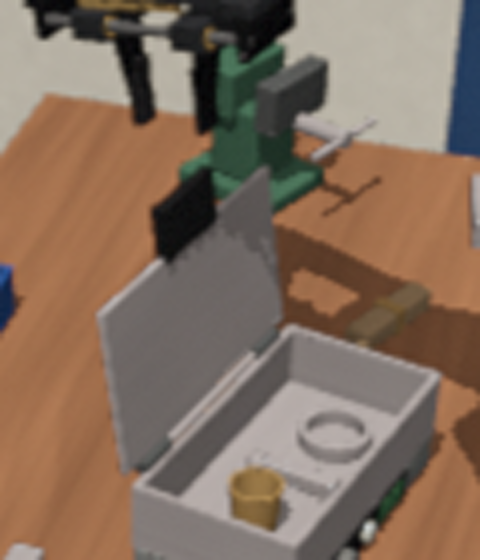

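The open fingers (140,120 and 205,130) straddle the tab at (183,215), and the three parts are visible in the tank. I'll go down and grip.

Call:
move_arm --moves "-0.01 0.02 0.3 0.003 0 0 0.5; -0.01 0.02 0.55 0.003 0 0 0.5; -0.01 0.02 0.75 0.003 0 0 0.5; -0.01 0.02 0.87 0.003 0 0 0.5; -0.01 0.02 0.87 0.003 0 0 0.5; -0.01 0.02 0.87 0.003 0 0 0.5; -0.01 0.02 0.87 0.003 0 0 0.5"

```text
time: 25.7
position: [0.6103, -0.2117, 0.2574]
tool_rot: [0.785, 0.616, -0.046, -0.057]
ft_force: [0.1, 0.9, -0.0]
grip_width: 0.0433
grip_force: 0.0
```

Run:
```python
from lid import *
o=robot.get_obs();print(o["ft_force"]);P,q=lid(1.72,.166);plan([(P,q)])
```

```text
[ 0.08217127  0.92856975 -0.02063452]
0.01 -0.03 0.02 0.002 0.001 -0 rows 1
  -> at [ 0.607 -0.21   0.256]
```

Call:
move_arm --moves "0 -0.03 0.01 0 0 0 0.5; 0 -0.03 0.01 0 0 0 0.25; 0 -0.03 0.01 0 0 0 0; 0 -0.03 0.01 0 0 0 0; 0 -0.03 0.01 0 0 0 0; 0 -0.03 0.01 0 0 0 0" --squeeze 20

```text
time: 26.3
position: [0.6067, -0.2107, 0.2553]
tool_rot: [0.785, 0.616, -0.046, -0.058]
ft_force: [2.6, 0.1, -1.5]
grip_width: 0.0118
grip_force: 20.3
```

```bash
cat > arc.py <<'E'
from lid import *
import sys
# relative rows: rotate the present pose about the hinge line (pivot and axis in tool frame)
o=robot.get_obs();p=o["position"];q=R.from_quat(o["tool_rot"])
v=p-H;x,z=v@tx,v@up;rad=np.hypot(x,z);off=.004
ang=np.arctan2(z,-x)+np.arctan2(off,rad)  # lid angle from the TCP lying on the mid-plane
n=q.as_matrix();print("ft",o["ft_force"].round(1),"rad",rad.round(4),"lid by pos",ang.round(3),"by tool z",np.arctan2(-n[2,2],n[:,2]@tx).round(3))
tgt=float(sys.argv[1]);N=int(sys.argv[2])
for i in range(1,N+1):
    a=(tgt-ang)*i/N; rot=R.from_rotvec(ty*a)   # opening turns +x... sign: d(th) rotates -x toward +z => +ty
    P=H+rot.apply(v);t=(q.inv()*rot*q).as_rotvec()/(np.pi/2)
    print(*np.round(q.inv().apply(P-p)*10,2),*np.round(t,3),0)
E
python3 arc.py 1.38 8
```

```text
ft [ 2.6  0.1 -1.5] rad 0.1576 lid by pos 1.768 by tool z 1.719
-0.0 -0.08 0.0 -0.031 0.0 0.0 0
-0.0 -0.15 0.0 -0.062 0.0 0.0 0
-0.0 -0.23 0.01 -0.093 0.0 0.0 0
-0.0 -0.3 0.02 -0.123 0.0 0.0 0
-0.0 -0.38 0.04 -0.154 0.0 0.0 0
-0.0 -0.45 0.06 -0.185 0.0 0.0 0
-0.0 -0.53 0.08 -0.216 0.0 0.0 0
-0.0 -0.6 0.1 -0.247 0.0 0.0 0
```

```bash
sed -i 's/+np.arctan2(off,rad)/-np.arctan2(off,rad)/' arc.py; python3 arc.py 1.4 8
```

```text
ft [ 2.6  0.1 -1.5] rad 0.1576 lid by pos 1.717 by tool z 1.719
-0.0 -0.06 -0.0 -0.025 0.0 0.0 0
-0.0 -0.12 0.0 -0.05 0.0 0.0 0
-0.0 -0.19 0.01 -0.076 0.0 0.0 0
-0.0 -0.25 0.01 -0.101 0.0 0.0 0
-0.0 -0.31 0.02 -0.126 0.0 0.0 0
-0.0 -0.37 0.04 -0.151 0.0 0.0 0
-0.0 -0.43 0.05 -0.177 0.0 0.0 0
-0.0 -0.49 0.07 -0.202 0.0 0.0 0
```

Call:
move_arm --moves "0 -0.06 0 -0.025 0 0 0; 0 -0.12 0 -0.05 0 0 0; 0 -0.19 0.01 -0.076 0 0 0; 0 -0.25 0.01 -0.101 0 0 0; 0 -0.31 0.02 -0.126 0 0 0; 0 -0.37 0.04 -0.151 0 0 0; 0 -0.43 0.05 -0.177 0 0 0; 0 -0.49 0.07 -0.202 0 0 0; 0 -0.49 0.07 -0.202 0 0 0; 0 -0.49 0.07 -0.202 0 0 0"

```text
time: 27.3
position: [0.5588, -0.1991, 0.2556]
tool_rot: [0.784, 0.615, 0.052, 0.067]
ft_force: [1.4, -0.4, -3.2]
grip_width: 0.0119
grip_force: 20.5
```

```bash
python3 arc.py 1.05 10; python3 -c "
from h import *;o=robot.get_obs();print(o['q'].round(2),o['grip_width'],o['grip_force'])"
```

```text
ft [ 1.4 -0.4 -3.2] rad 0.1572 lid by pos 1.403 by tool z 1.402
-0.0 -0.06 -0.0 -0.022 0.0 0.0 0
-0.0 -0.11 0.0 -0.045 0.0 0.0 0
-0.0 -0.17 0.0 -0.067 0.0 0.0 0
-0.0 -0.22 0.01 -0.09 0.0 0.0 0
-0.0 -0.28 0.02 -0.112 0.0 0.0 0
-0.0 -0.33 0.03 -0.135 0.0 0.0 0
-0.0 -0.39 0.04 -0.157 0.0 0.0 0
-0.0 -0.44 0.05 -0.18 0.0 0.0 0
-0.0 -0.49 0.07 -0.202 0.0 0.0 0
-0.0 -0.55 0.08 -0.225 0.0 0.0 0
[-0.56  0.4   1.62  0.06  0.97 -0.35] 0.01191410346309871 20.457071475684643
```

Tracking and forces are good, so I'll finish the arc.

Call:
move_arm --moves "0 -0.06 0 -0.022 0 0 0; 0 -0.11 0 -0.045 0 0 0; 0 -0.17 0 -0.067 0 0 0; 0 -0.22 0.01 -0.09 0 0 0; 0 -0.28 0.02 -0.112 0 0 0; 0 -0.33 0.03 -0.135 0 0 0; 0 -0.39 0.04 -0.157 0 0 0; 0 -0.44 0.05 -0.18 0 0 0; 0 -0.49 0.07 -0.202 0 0 0; 0 -0.55 0.08 -0.225 0 0 0; 0 -0.55 0.08 -0.225 0 0 0; 0 -0.55 0.08 -0.225 0 0 0"

```text
time: 28.5
position: [0.5079, -0.1868, 0.238]
tool_rot: [0.76, 0.597, 0.159, 0.203]
ft_force: [3.8, -2.3, -8.7]
grip_width: 0.0119
grip_force: 20.1
```

Call:
move_arm --moves "0 0 0 0 0 0 0; 0 0 0 0 0 0 0; 0 0 0 0 0 0 0; 0 0 0 0 0 0 0; 0 0 0 0 0 0 0"

```text
time: 29.0
position: [0.508, -0.1869, 0.238]
tool_rot: [0.76, 0.597, 0.159, 0.203]
ft_force: [4.6, -2.0, -8.5]
grip_width: 0.0119
grip_force: 20.1
```

```bash
python3 arc.py 1.047 1; python3 -c "
from h import *;import cv2
print(robot.get_obs()['joint_velocities'].round(3))
c=robot.camera('side');cv2.imwrite('pics/p6.png',cv2.resize(c['image'][60:220,270:410,::-1],None,fx=3.5,fy=3.5,interpolation=cv2.INTER_CUBIC))"
```

```text
ft [ 4.6 -2.  -8.5] rad 0.1569 lid by pos 1.049 by tool z 1.05
0.0 -0.0 -0.0 -0.002 -0.0 0.0 0
[-0.     0.001 -0.001 -0.001 -0.001  0.001]
```

View pics/p6.png

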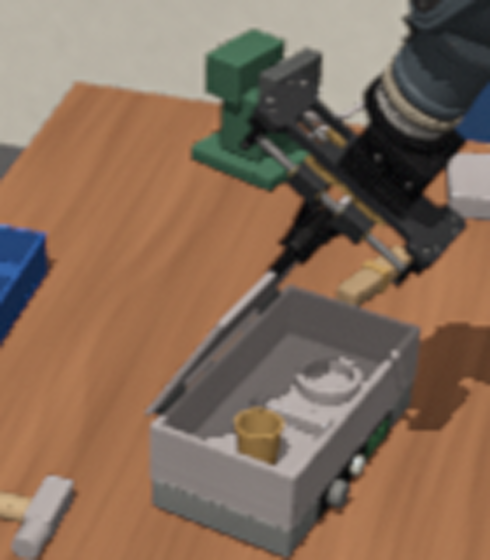

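The lid is held by its tab at about 60° (1.05 rad), standing still. The beaker (258,432), bangle (328,380) and punch (305,415) lie in the tank, so I'll hand in.

```bash
python3 -c "
from rig import robot;print(robot.hand_in())"
```

```text
the job is handed in; nothing more can be done
None
```

The bangle, beaker and punch are in the tank, and the gripper is holding the lid still at about 60° (measured 1.05 rad). The job was handed in at about 29 s, and no verdict came back.

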